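# Reverse the ratchet and clamp the well plate in the sealing press

### The job

The plate-sealing press is set to loosen. Tip the orange direction lever on its ratchet head fully over to the green mark, then work the black-knobbed handle to and fro, clockwise being the tightening stroke, until the pad is clamped firmly on the blue sealing mat: stop when the knob pushes back clearly harder than while the screw ran free, about 8 N against 3 N or less, well before the plate is crushed at about 13 N. Then let go, and leave the other things on the bench where they are.

Things in the scene. Friction and masses are not known exactly. Their poses are not given: they have to be found in the camera images.
- press: White screw press fixed to the bench, base 150 x 210 (its y) x 18 mm. Origin: under the base on the vertical screw axis, about which handle and screw turn; +x points away from the handle's mid position. Ratchet head: steel, 74 mm across, centred on that axis, top 128 mm above the bench; two stop studs 122 mm high in front of it. 16-tooth ratchet: up to 0.4 rad of each stroke is idle.
- handle (a joint): Handle's angle about the screw axis, rad, growing clockwise from above; 0 = along the press's -x, stops at -0.75 and 0.75. Lever at green: clockwise strokes screw the pad down, the stroke back clicks freely (2 to 3 N at the knob). Lever at red: the reverse, raising the pad. Once loaded, the screw eases back in part on the stroke back: finish in one long stroke. Hinge friction 0.2 N m.
- knob (a point): Middle of the black grip, spinning freely on its upright pin on the handle: 18 mm across, 124 to 168 mm above the bench, this point at 146, 115 mm from the screw axis. Push square to the handle, screw running free: 3 to 4 N moving, 0 once stopped; from pad contact it grows by 10 N per rad: 7 to 10 N, moving or stopped, is right, over 13 crushes it. Let go, it eases back a little and holds.
- selector (a joint): Lean of the orange direction lever on the ratchet head, rad: it tips sideways, square to the handle, about a pivot 118 mm above the bench on the screw axis. 0 = leaning to the red mark (loosen), 0.3 = upright, 0.6 = leaning to the green mark (tighten), hard stops at both ends. It stays where it is left; the tightening pawl engages above about 0.5.
- tab (a point): Middle of the upright orange tab of the direction lever, 40 mm from its pivot: 18 mm wide along the handle, 8 mm thick, rising from the head to about 170 mm above the bench. Pushed with about 3 N it goes some 24 mm, in the direction in which a clockwise stroke carries the knob (green mark on that side of the head); at the stop the force rises sharply.
- pad: Aluminium pressing pad 80 x 120 x 10 mm on the foot of the screw. Origin: centre of its underside. It goes down 2 mm per radian of screw; at the start it hangs 1 to 3 mm above the mat.
- plate: White well plate 85.5 x 127.8 mm in the nest of the press with a blue sealing mat on it; origin at the centre of its underside, 18 mm above the bench; the mat's top is 18 mm above the origin.
- tip_box: Green tip box with yellow lid, 85 x 120 x 67 mm, loose; origin under its centre. Leave it alone.
- tube_rack: Blue tube rack with tubes, 60 x 110 x 58 mm, loose; origin under its centre. Leave it alone.
- spray: Small clear spray bottle, 38 mm across, 118 mm tall, loose, behind the press; origin under its centre. Leave it alone.
- marker: Black marker pen, 130 mm long, 11 mm thick, lying loose before the press; origin under its middle. Leave it alone.
- spare_plate: White empty well plate 85.5 x 127.8 x 14.4 mm, loose, behind the press; origin under its centre. Leave it alone.

How it is judged:
By the outcome, as a careful person would: the job done as asked, in the order asked, and still so for the second after the job is handed in, with the robot touching nothing.
It also fails if it takes over 72 s, if anything falls off the work surface, if the arm or the gripper's body presses on something with over 40 N, if the wrist force passes 120 N, or if a joint passes its speed limit or range.

### The arm

A 6-joint arm with a two-finger parallel gripper is mounted at the origin on the work surface. World frame = base frame: x ahead of the robot, y to its left, z up, the work surface at z = 0. Lengths are in m, angles in rad, forces in N, time in s.
With the tool pointing down it reaches from about 0.325 to 0.9 m from the base axis. Payload 3.5 kg.
Tool frame: the origin (TCP) lies midway between the tips of the shut fingers; the grasp point (between the pads) lies 19 mm behind it; z points along the fingers, x is the direction in which the jaws open and shut, and the axes are right-handed (so a half turn about z gives the same grasp; the last joint's range is limited). The gripper opens to 85 mm and grips with 20 to 120 N. Pads are 22 mm wide; open, the fingers measure 114 mm over their backs; the gripper's body (76 mm by 85 mm) begins 54 mm behind the grasp point. The pads swing forward as they close: fully open they stand 13 mm farther back than shut.
Start: joints at [-1.369, 0.276, -0.026, 1.268, 0, 1.467], TCP at [0.188, -0.596, 0.203] pointing down, gripper open.
Joint ranges: [-3.12, 3.12], [-0.85, 1.88], [-1.08, 1.24], [-1.95, 2.15], [-1.57, 1.53], [-3.14, 3.14]. Speed limits (rad/s): [2.57, 2.57, 3.14, 3.14, 3.14, 3.14].

### API

Orientations are given as a unit quaternion [w, x, y, z].
In Python, from plant import robot gives the robot as it stands.
- The arm moves only by the shell command python3 -m creep 'ROWS' [FORCE]. ROWS is JSON, a list that holds one entry, the list of rows, each a list of 7 numbers: the opening, from 0 (shut) to 1 (fully open), then the shift along the tool's x, y, z in m, then the turn, a rotation vector about the tool's x, y, z in degrees. In form: [[[grip, tx, ty, tz, wx, wy, wz], ...]]. A call has 1 to 10 rows; each row is the pose to reach, as a shift and turn from the pose measured when the call began, along the tool's axes at that moment; what a row does not reach only later rows make up. A row lasts 1/8 s, in which the tool goes at most 62.5 mm and 10.7 degrees, less where a joint would pass 70% of its speed; a pose out of reach is approached as far as the arm can. A call with a gripper value outside its range is refused whole. The fingers move at their own pace and stop on an object; FORCE is the grip in N (left out, the last holds). Time passes only in rows, so rows that repeat a pose let the fingers close. It gives the time, the measured TCP pose, the force and the opening at its end, in the units of the state.
- robot.sense(): the state, without advancing time (a new reading comes with each control period).
- robot.get_image(name): name is "scene" or "top"; returns (picture, depth): 400x640x3 uint8, red, green, blue; 400x640 float32, m along the optical axis (not along the pixel's ray), 0 where there is no reading.
- robot.camera_model(name): a dict with "camera_matrix" (3x3 intrinsics, pixels), "k1" (the pictures are not rectified: a ray, as slopes to the right and down, at radius r is drawn at 1 + k1 r^2 times it, then the intrinsics apply), "rvec" (rotation vector, rad) and "tvec" (3), from world to camera coordinates, as OpenCV has them. Camera axes: x right, y down, z forward; pixel columns grow to the right and rows downward; lengths in m; the calibration is good to about 2 mm. A picture is of the moment at which its call begins. camera_model takes no time and is no camera call.
- robot.close_job(): hands the job in, once; it reports no verdict.
The state is a dict: "clock": time; "joint_positions": joint angles; "joint_velocities": joint speeds; "effort": joint torques, N m; "tcp_pos": TCP position; "eef_rot": TCP orientation; "ft_force": force on the tool from outside, world axes, zero at the start; "wrist_torque": the same for the moment, N m; "gripper_width": finger opening in m.
Only numpy, scipy, OpenCV 4.12 (cv2) and the standard library are available. Lean on these libraries where they do the work, as an engineer would, in place of code of your own. Each camera call takes 0.05 s, during which the arm holds its last target.

## Working session

There is one attempt and no reset: what is moved stays moved. The work goes in short steps, Python scripts to look and compute and a shell command to move; the robot and the scene stay as the last step left them, time stands still between calls to the robot, and variables do not carry over. Pictures are saved under pics/ and viewed, and the job is handed in when it is done.

```bash
ls; mkdir -p pics; python3 - <<'E'
from plant import robot
import cv2,numpy as np
for n in("scene","top"):
    p,d=robot.get_image(n); cv2.imwrite(f"pics/{n}0.png",p[:,:,::-1]); np.savez(f"{n}0.npz",p=p,d=d)
    print(robot.camera_model(n))
print(robot.sense())
E
```

```text
pics
{'camera_matrix': array([[448.97670901,   0.        , 313.07027902],
       [  0.        , 448.97670901, 197.81189699],
       [  0.        ,   0.        ,   1.        ]]), 'k1': -0.11812006294059806, 'rvec': array([ 1.10567552,  2.59241993, -0.74237781]), 'tvec': array([ 0.40075198, -0.36108362,  1.22812706])}
{'camera_matrix': array([[377.97872724,   0.        , 317.41826073],
       [  0.        , 377.97872724, 200.13879588],
       [  0.        ,   0.        ,   1.        ]]), 'k1': -0.01028863818749417, 'rvec': array([ 2.10114935, -2.10142152,  0.2496231 ]), 'tvec': array([0.03927814, 0.64675348, 0.70055174])}
{'clock': 0.1, 'joint_positions': array([-1.36939087e+00,  2.77068335e-01, -2.77939028e-02,  1.26800928e+00,
       -5.21870709e-06,  1.46739508e+00]), 'joint_velocities': array([ 5.95856646e-04, -2.28410059e-03,  3.15553508e-03,  1.66255949e-03,
        4.27642215e-05,  5.46607394e-04]), 'effort': array([ 3.34748929e-04, -4.46708608e+01,  2.96127945e+01,  8.43746122e-03,
       -1.12664914e-04,  2.08572764e-06]), 'tcp_pos': array([ 0.18739673, -0.5954135 ,  0.20224088]), 'eef_rot': array([-6.94940378e-04,  8.06259077e-01, -5.91561682e-01, -7.70502299e-04]), 'ft_force': array([ 0.28362116,  0.09009847, -0.06040433]), 'wrist_torque': array([ 0.00897154, -0.01105933, -0.02176001]), 'gripper_width': 0.08535828837485139}
```

View pics/scene0.png

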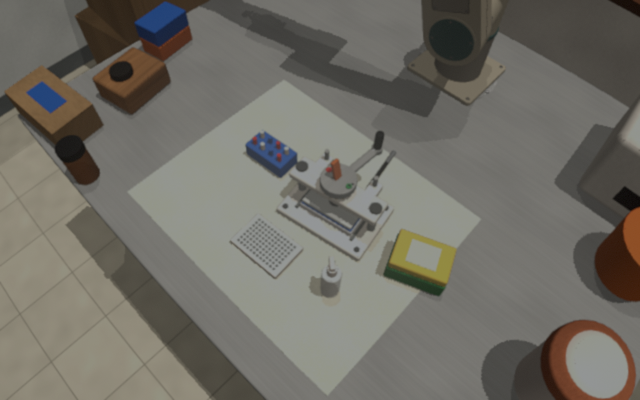

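View pics/top0.png

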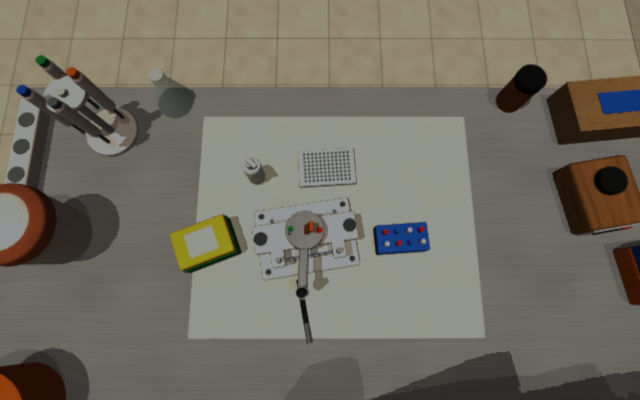

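```bash
cat > h.py <<'E'
import numpy as np,cv2
from plant import robot
from scipy.spatial.transform import Rotation as R
def ray(n,u,v):
    m=robot.camera_model(n);K=m["camera_matrix"]
    x=np.array([(u-K[0,2])/K[0,0],(v-K[1,2])/K[1,1]]);y=x.copy()
    for _ in range(20): y=x/(1+m["k1"]*(y@y))
    Rm=cv2.Rodrigues(m["rvec"])[0]; c=-Rm.T@m["tvec"]
    return c,Rm.T@np.array([y[0],y[1],1.])
def onz(n,u,v,z):
    c,d=ray(n,u,v); return c+d*(z-c[2])/d[2]
def tri(a,b):
    (c1,d1),(c2,d2)=ray("scene",*a),ray("top",*b)
    s=np.linalg.lstsq(np.c_[d1,-d2],c2-c1,rcond=None)[0]
    p,q=c1+d1*s[0],c2+d2*s[1]; return (p+q)/2,np.linalg.norm(p-q)
def proj(n,P):
    m=robot.camera_model(n);K=m["camera_matrix"]
    p=cv2.Rodrigues(m["rvec"])[0]@np.array(P)+m["tvec"];x=p[:2]/p[2];x=x*(1+m["k1"]*(x@x));return x*K[0,0]+K[:2,2]
E
python3 - <<'E'
import numpy as np,cv2
a=np.load("scene0.npz")["p"];b=np.load("top0.npz")["p"]
def z(p,x,y,w,h,f):
    return cv2.resize(p[y:y+h,x:x+w,::-1],None,fx=f,fy=f,interpolation=cv2.INTER_CUBIC)
cv2.imwrite("pics/sz.png",z(a,265,115,145,150,5.0)[:600] if 0 else z(a,270,120,140,140,4.2))
cv2.imwrite("pics/tz.png",z(b,240,190,130,140,4.2))
E
```

```text
(no output)
```

View pics/sz.png

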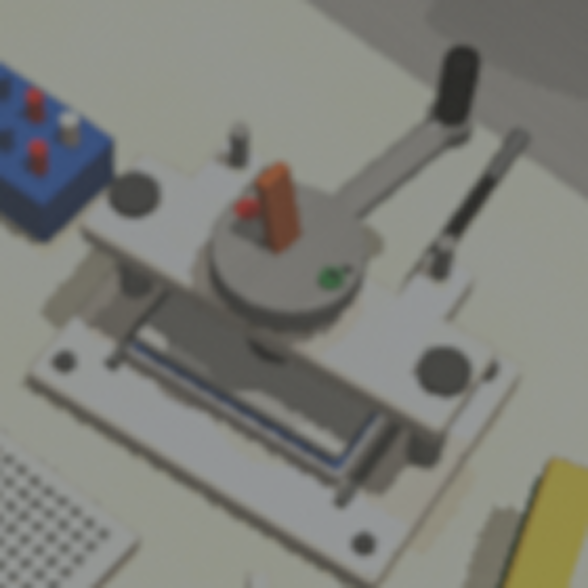

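View pics/tz.png

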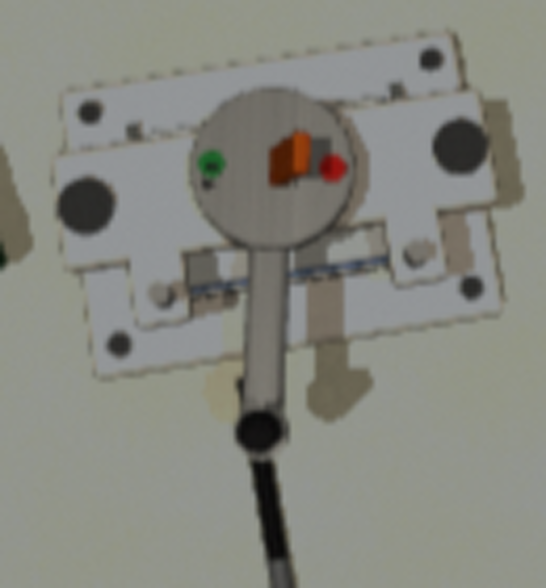

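```bash
python3 - <<'E'
from h import *
f=4.2
T=lambda u,v:(240+u/f,190+v/f)
S=lambda u,v:(270+u/f,120+v/f)
print("head",onz("top",*T(272,168),.128))
print("head S",onz("scene",*S(290,240),.128))
print("knob top",onz("top",*T(259,431),.168), onz("scene",*S(463,55),.168),tri(S(463,55),T(259,431)))
print("tabtop",onz("top",*T(302,152),.163),onz("scene",*S(275,172),.165),tri(S(275,172),T(302,152)))
print("posts",onz("top",*T(86,205),.105),onz("top",*T(461,147),.105))
print("posts S",onz("scene",*S(443,371),.105),onz("scene",*S(134,195),.105),tri(S(443,371),T(86,205)),tri(S(134,195),T(461,147)))
print("studs",tri(S(240,128),T(417,252)),tri(S(440,250),T(163,293)))
print("basebolts",[onz("top",*T(*p),.018) for p in((90,112),(430,59),(120,343),(472,286))])
print("green,red",tri(S(330,278),T(211,163)),tri(S(246,209),T(334,167)))
# masks
b=np.load("top0.npz");a=np.load("scene0.npz")
for n,q in(("top",b),("scene",a)):
    p=q["p"]; hsv=cv2.cvtColor(p,cv2.COLOR_RGB2HSV)
    m=((hsv[...,0]>=4)&(hsv[...,0]<20)&(hsv[...,1]>150)).astype(np.uint8)
    k=np.zeros_like(m)
    if n=="top":k[200:260,280:340]=1
    else:k[150:210,320:360]=1
    ys,xs=np.nonzero(m*k);print(n,xs.min(),xs.max(),ys.min(),ys.max(),xs.mean(),ys.mean())
E
```

```text
head [0.57681982 0.06322972 0.128     ]
head S [0.57692363 0.06444716 0.128     ]
knob top [0.46318201 0.06663006 0.168     ] [0.46391267 0.06922578 0.168     ] (array([0.46267973, 0.06747139, 0.16571175]), np.float64(0.0018000769700745323))
tabtop [0.57830241 0.04954717 0.163     ] [0.57458346 0.0504285  0.165     ] (array([0.57682998, 0.05058184, 0.16774482]), np.float64(0.0025588096649807953))
posts [0.56324345 0.14891498 0.105     ] [ 0.59014323 -0.02339253  0.105     ]
posts S [0.56960523 0.15384134 0.105     ] [ 0.59683029 -0.01731605  0.105     ] (array([0.56433802, 0.15067375, 0.09507263]), np.float64(0.0007362254889890249)) (array([ 0.59153942, -0.02373451,  0.09405012]), np.float64(0.001566528397314782))
studs (array([ 0.54006749, -0.00109416,  0.11993797]), np.float64(0.0008003754065522752)) (array([0.52274504, 0.11225781, 0.11166537]), np.float64(0.00028227996034499507))
basebolts [array([0.62304209, 0.16113387, 0.018     ]), array([ 0.65135375, -0.01608522,  0.018     ]), array([0.50490599, 0.14217436, 0.018     ]), array([ 0.53329672, -0.0355481 ,  0.018     ])]
green,red (array([0.57917138, 0.09080393, 0.12634952]), np.float64(0.0005659127034921499)) (array([0.57720547, 0.03619619, 0.12576036]), np.float64(0.0015111943467889855))
top 304 313 222 233 308.72222222222223 227.4777777777778
scene 333 336 160 162 334.5 161.25
```

```bash
python3 -m creep '[[[0.2,-0.02,-0.02,-0.05,0,0,1],[0,-0.06,-0.07,-0.06,0,0,4],[0,-0.10,-0.12,-0.06,0,0,6],[0,-0.14,-0.17,-0.06,0,0,8],[0,-0.18,-0.22,-0.06,0,0,10],[0,-0.22,-0.27,-0.06,0,0,12],[0,-0.26,-0.32,-0.06,0,0,14],[0,-0.30,-0.37,-0.06,0,0,16],[0,-0.34,-0.42,-0.06,0,0,17.4],[0,-0.36,-0.45,-0.06,0,0,17.4]]]' 20
cat >> h.py <<'E'
def go(target,yaw=None):
    s=robot.sense();q=s["eef_rot"];M=R.from_quat([q[1],q[2],q[3],q[0]]).as_matrix()
    print("tcp",s["tcp_pos"].round(4),"xdir deg",np.degrees(np.arctan2(M[1,0],M[0,0])).round(2),"zax",M[:,2].round(3),"F",s["ft_force"].round(2),"t",s["clock"],"w",round(s["gripper_width"],4))
    for t in np.atleast_2d(target): print("shift",(M.T@(t-s["tcp_pos"])).round(4))
E
python3 - <<'E'
from h import *
go([[.577,-.005,.20],[.577,-.005,.152]])
E
```

```text
clock: 1.35
tcp_pos: [0.5092, -0.1147, 0.2627]
eef_rot: [-0.0, 0.708, -0.706, -0.001]
ft_force: [0.7, -0.3, -0.2]
gripper_width: -0.0001
tcp [ 0.5092 -0.1147  0.2627] xdir deg -89.87 zax [-0.001  0.002 -1.   ] F [ 0.7  -0.34 -0.23] t 1.35 w -0.0001
shift [-0.1094 -0.0681  0.0629]
shift [-0.1093 -0.0681  0.1109]
```

```bash
python3 -m creep '[[[0,-0.04,-0.03,0,0,0,0],[0,-0.08,-0.055,0.02,0,0,0],[0,-0.10,-0.066,0.05,0,0,0],[0,-0.106,-0.068,0.08,0,0,0],[0,-0.106,-0.068,0.10,0,0,0],[0,-0.106,-0.068,0.11,0,0,0],[0,-0.106,-0.068,0.11,0,0,0],[0,-0.106,-0.068,0.11,0,0,0]]]'
python3 - <<'E'
from h import *
go([[.577,.0635,.152]])
p,d=robot.get_image("top");q,_=robot.get_image("scene")
f=lambda p,x,y,w,h:cv2.resize(p[y:y+h,x:x+w,::-1],(400,400),interpolation=cv2.INTER_CUBIC)
cv2.imwrite("pics/a1.png",np.hstack([f(p,250,180,120,120),f(q,280,120,120,120)]))
E
```

```text
clock: 2.35
tcp_pos: [0.5776, -0.0086, 0.1539]
eef_rot: [-0.001, 0.708, -0.706, -0.0]
ft_force: [0.1, -0.5, 0.3]
gripper_width: -0.0002
tcp [ 0.5776 -0.0086  0.1539] xdir deg -89.88 zax [ 0.001  0.002 -1.   ] F [ 0.1  -0.46  0.35] t 2.35 w -0.0002
shift [-0.0721  0.0005  0.0021]
```

View pics/a1.png

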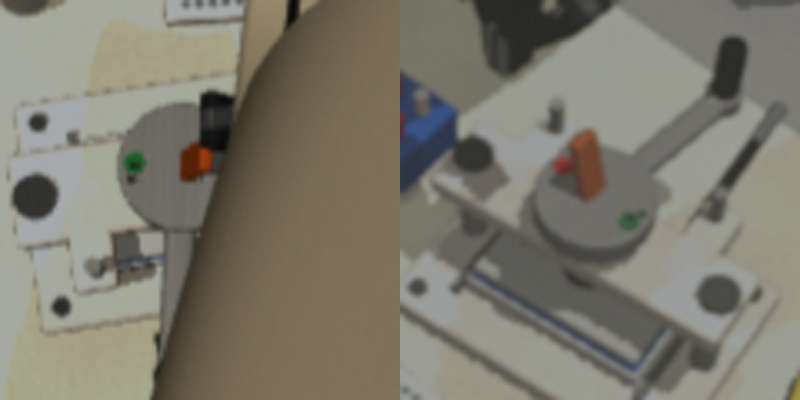

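```bash
python3 - <<'E'
from h import *
print(proj("scene",robot.sense()["tcp_pos"]),proj("top",robot.sense()["tcp_pos"]),proj("scene",[.577,.0505,.166]))
q,_=robot.get_image("scene")
cv2.imwrite("pics/a2.png",cv2.resize(q[60:260,240:440,::-1],(600,600),interpolation=cv2.INTER_CUBIC))
E
```

```text
[311.66048077 148.36697705] [344.12949412 227.29277698] [334.6713137  161.39281869]
```

View pics/a2.png

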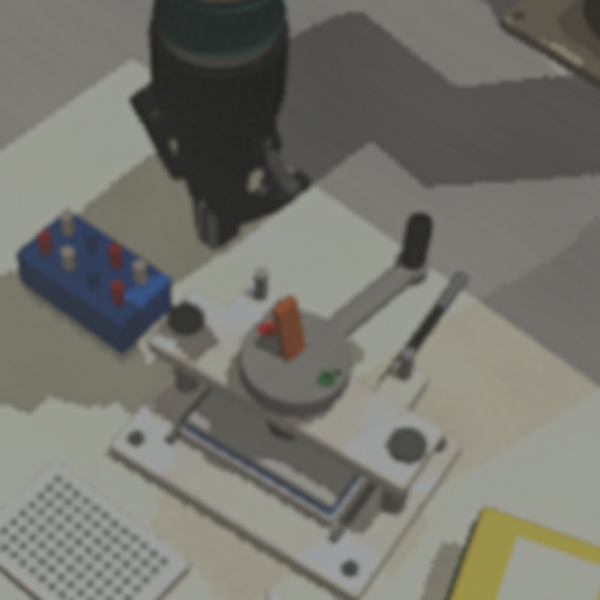

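```bash
python3 -m creep '[[[0,-0.012,0,0.002,0,0,0],[0,-0.024,0,0.002,0,0,0],[0,-0.034,0,0.002,0,0,0],[0,-0.038,0,0.002,0,0,0],[0,-0.040,0,0.002,0,0,0]]]'
python3 -m creep '[[[0,-0.004,0,0,0,0,0],[0,-0.008,0,0,0,0,0],[0,-0.010,0,0,0,0,0]]]'
```

```text
clock: 3.12
tcp_pos: [0.5776, 0.0319, 0.1521]
eef_rot: [-0.001, 0.708, -0.706, -0.0]
ft_force: [0.2, -0.5, -0.0]
gripper_width: -0.0001
clock: 3.5
tcp_pos: [0.5775, 0.042, 0.1521]
eef_rot: [-0.001, 0.708, -0.706, -0.0]
ft_force: [0.0, 0.2, -0.2]
gripper_width: 0.0003
```

```bash
python3 -m creep '[[[0,-0.003,0,0,0,0,0],[0,-0.006,0,0,0,0,0],[0,-0.008,0,0,0,0,0]]]'
python3 - <<'E'
from h import *
go([0.577,.07,.152])
q,_=robot.get_image("scene")
cv2.imwrite("pics/a3.png",cv2.resize(q[100:240,270:410,::-1],(600,600),interpolation=cv2.INTER_CUBIC))
E
```

```text
clock: 3.88
tcp_pos: [0.5775, 0.0502, 0.1521]
eef_rot: [-0.001, 0.708, -0.706, -0.0]
ft_force: [-0.8, -0.1, 0.1]
gripper_width: 0.0
tcp [0.5775 0.0502 0.1521] xdir deg -89.84 zax [ 0.001  0.002 -1.   ] F [-0.79 -0.1   0.05] t 3.875 w 0.0
shift [-0.0198  0.0004  0.0001]
```

View pics/a3.png

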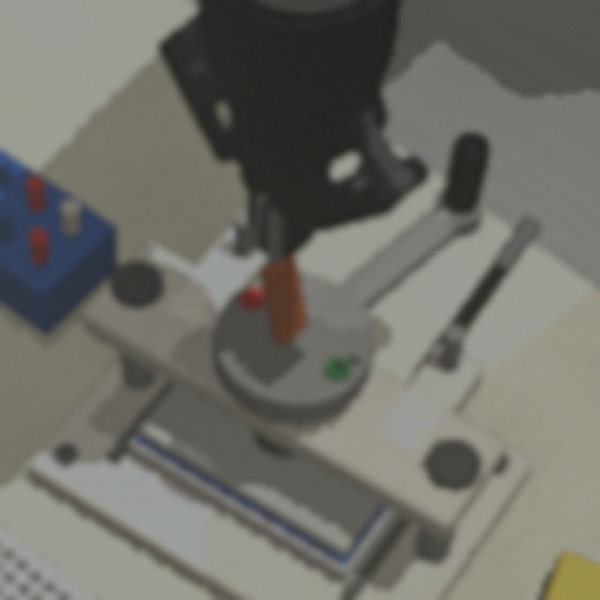

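```bash
python3 - <<'E'
from h import *
t=robot.sense()["tcp_pos"]
for n in("scene","top"): print(n,proj(n,t),proj(n,t+[0,0,.02]))
p,d=robot.get_image("top")
print((proj("scene",t)-[270,100])*600/140,(proj("top",t)-[265,185])*6)
cv2.imwrite("pics/a4.png",cv2.resize(p[185:285,265:365,::-1],(600,600),interpolation=cv2.INTER_CUBIC))
E
```

```text
scene [334.10233279 165.87676629] [334.62246844 159.54166889]
top [311.48476519 227.6101072 ] [311.37145084 225.81037394]
[274.72428337 282.32899838] [278.90859113 255.66064323]
```

View pics/a4.png

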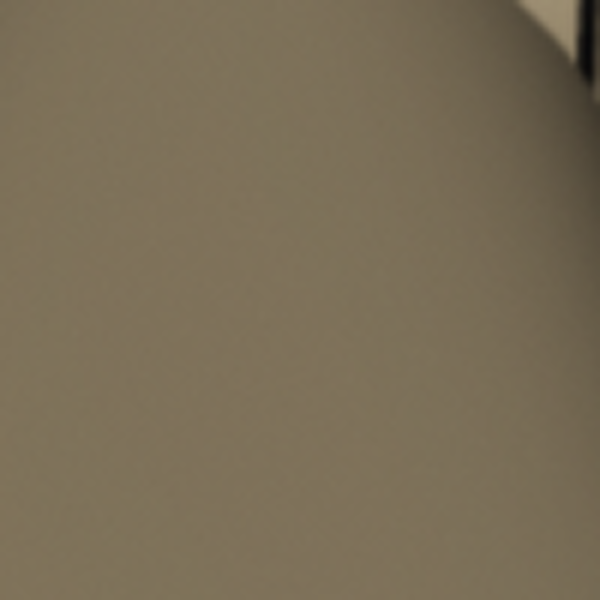

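```bash
python3 -c "
from h import *
print(ray('scene',320,200)[0],ray('top',320,200)[0])"
python3 -m creep '[[[0,-0.002,0,0,0,0,0],[0,-0.004,0,0,0,0,0]]]'
python3 - <<'E'
from h import *
go([0.577,.07,.152])
q,_=robot.get_image("scene")
cv2.imwrite("pics/a5.png",cv2.resize(q[100:240,270:410,::-1],(600,600),interpolation=cv2.INTER_CUBIC))
E
```

```text
[0.97670994 0.36672079 0.84310922] [0.46908558 0.04333985 0.82987105]
clock: 4.22
tcp_pos: [0.5775, 0.0543, 0.1521]
eef_rot: [-0.001, 0.708, -0.706, -0.0]
ft_force: [-0.5, -0.1, 0.5]
gripper_width: -0.0
tcp [0.5775 0.0543 0.1521] xdir deg -89.83 zax [ 0.001  0.002 -1.   ] F [-0.51 -0.11  0.5 ] t 4.225 w -0.0
shift [-0.0157  0.0004  0.0002]
```

View pics/a5.png

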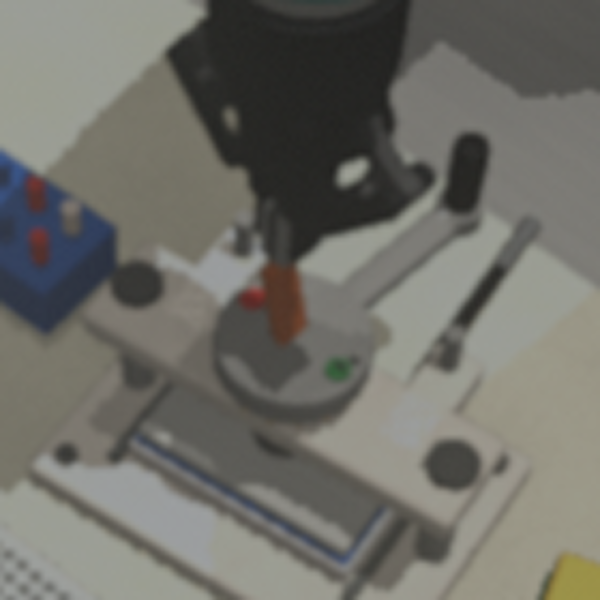

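```bash
python3 - <<'E'
from h import *
q,d=robot.get_image("scene")
m=robot.camera_model("scene");Rm=cv2.Rodrigues(m["rvec"])[0]
def P(u,v):
    c,r=ray("scene",u,v); return c+r*d[v,u]
for v in range(140,182,2):
    print(v,[ (P(u,v).round(3).tolist(),q[v,u].tolist()) for u in (332,335,338)])
E
```

```text
140 [([0.588, 0.049, 0.237], [40, 40, 37]), ([0.593, 0.06, 0.251], [38, 39, 37]), ([0.594, 0.067, 0.258], [38, 38, 35])]
142 [([0.588, 0.05, 0.232], [40, 40, 37]), ([0.583, 0.052, 0.23], [39, 39, 38]), ([0.595, 0.068, 0.254], [39, 39, 37])]
144 [([0.589, 0.051, 0.229], [40, 40, 37]), ([0.584, 0.054, 0.227], [40, 40, 38]), ([0.592, 0.067, 0.245], [40, 40, 37])]
146 [([0.588, 0.051, 0.222], [48, 48, 45]), ([0.587, 0.057, 0.227], [41, 41, 39]), ([0.586, 0.063, 0.231], [40, 39, 37])]
148 [([0.586, 0.049, 0.214], [64, 63, 60]), ([0.589, 0.058, 0.223], [42, 42, 40]), ([0.588, 0.064, 0.229], [40, 40, 38])]
150 [([0.588, 0.051, 0.211], [57, 57, 55]), ([0.586, 0.057, 0.214], [56, 56, 52]), ([0.588, 0.065, 0.223], [40, 40, 37])]
152 [([0.587, 0.05, 0.203], [57, 56, 54]), ([0.587, 0.058, 0.211], [64, 64, 61]), ([0.582, 0.06, 0.208], [46, 45, 43])]
154 [([0.586, 0.05, 0.197], [56, 55, 53]), ([0.586, 0.057, 0.203], [65, 64, 61]), ([0.583, 0.061, 0.204], [45, 45, 41])]
156 [([0.586, 0.05, 0.191], [56, 56, 53]), ([0.587, 0.058, 0.199], [65, 64, 60]), ([0.582, 0.061, 0.198], [44, 44, 41])]
158 [([0.
[... 751 characters left out ...]
[79, 53, 42]), ([0.585, 0.059, 0.154], [83, 55, 41]), ([0.578, 0.061, 0.149], [85, 56, 41])]
172 [([0.578, 0.047, 0.128], [74, 59, 51]), ([0.586, 0.061, 0.151], [84, 55, 42]), ([0.578, 0.062, 0.144], [86, 56, 41])]
174 [([0.582, 0.051, 0.13], [76, 66, 60]), ([0.587, 0.062, 0.146], [84, 55, 41]), ([0.579, 0.063, 0.139], [95, 60, 42])]
176 [([0.584, 0.053, 0.128], [75, 68, 62]), ([0.588, 0.063, 0.141], [84, 56, 42]), ([0.58, 0.064, 0.134], [95, 60, 42])]
178 [([0.588, 0.056, 0.128], [73, 71, 66]), ([0.588, 0.063, 0.135], [82, 54, 41]), ([0.582, 0.066, 0.132], [91, 68, 56])]
180 [([0.591, 0.059, 0.127], [75, 74, 70]), ([0.587, 0.063, 0.128], [78, 64, 56]), ([0.583, 0.068, 0.128], [76, 72, 68])]
```

```bash
python3 - <<'E'
from h import *
for z in(.15,.16,.17,.18,.19): print(z,proj("scene",[.588,-.0086,z]),proj("scene",[.5665,-.0086,z]),proj("scene",[.587,.055,z]))
E
```

```text
0.15 [308.007883   152.66568735] [315.59304557 146.46326722] [332.47665896 170.81135595]
0.16 [308.00841657 149.47405129] [315.66556707 143.24579954] [332.71970744 167.70914543]
0.17 [308.00902361 146.22121733] [315.73944205 139.96751212] [332.96739414 164.54513585]
0.18 [308.00970823 142.90553619] [315.81470575 136.62679588] [333.21984341 161.31757885]
0.19 [308.01047479 139.52530471] [315.89139448 133.22199055] [333.47718357 158.0246649 ]
```

```bash
python3 -m creep '[[[0,0.02,0,0,0,0,0],[0,0.04,0,0,0,0,0],[0,0.05,0,0,0,0,0],[0,0.05,0,0,0,0,0]]]'
python3 - <<'E'
from h import *
go([0.577,.07,.152])
q,d=robot.get_image("scene")
np.savez("s6.npz",p=q,d=d)
cv2.imwrite("pics/a6.png",cv2.resize(q[90:190,280:380,::-1],(600,600),interpolation=cv2.INTER_CUBIC))
E
```

```text
clock: 4.82
tcp_pos: [0.5777, 0.0032, 0.1521]
eef_rot: [-0.001, 0.707, -0.707, -0.0]
ft_force: [0.3, 0.2, 0.6]
gripper_width: -0.0001
tcp [0.5777 0.0032 0.1521] xdir deg -89.94 zax [ 0.001  0.002 -1.   ] F [0.25 0.18 0.6 ] t 4.825 w -0.0001
shift [-0.0668  0.0006  0.0002]
```

View pics/a6.png

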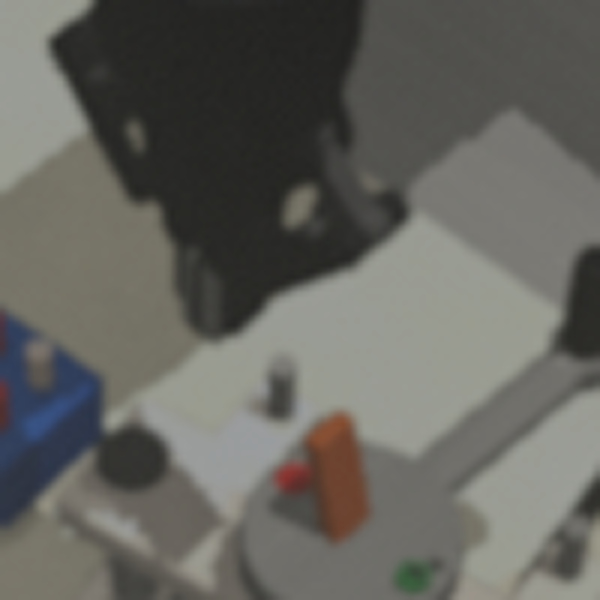

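```bash
python3 - <<'E'
from h import *
a=np.load("s6.npz");q,d=a["p"],a["d"]
def P(u,v):
    c,r=ray("scene",u,v); return c+r*d[v,u]
for v in range(134,150): print(v,[ P(u,v).round(3).tolist() for u in (312,314,316,318)])
for z in(.16,.17,.18,.19): print(z,proj("scene",[.588,.0032,z]),proj("scene",[.5665,.0032,z]))
E
```

```text
134 [[0.587, 0.001, 0.213], [0.587, 0.006, 0.217], [0.589, 0.013, 0.225], [0.587, 0.015, 0.225]]
135 [[0.587, 0.0, 0.21], [0.587, 0.006, 0.214], [0.588, 0.011, 0.22], [0.588, 0.016, 0.223]]
136 [[0.587, 0.001, 0.207], [0.587, 0.005, 0.211], [0.586, 0.009, 0.213], [0.584, 0.012, 0.214]]
137 [[0.587, 0.001, 0.205], [0.587, 0.006, 0.209], [0.587, 0.011, 0.212], [0.583, 0.012, 0.21]]
138 [[0.586, -0.001, 0.199], [0.588, 0.006, 0.207], [0.586, 0.009, 0.208], [0.582, 0.011, 0.206]]
139 [[0.587, 0.001, 0.198], [0.587, 0.005, 0.202], [0.585, 0.009, 0.204], [0.583, 0.012, 0.205]]
140 [[0.588, 0.001, 0.197], [0.589, 0.007, 0.203], [0.585, 0.009, 0.202], [0.582, 0.012, 0.201]]
141 [[0.586, 0.0, 0.192], [0.587, 0.006, 0.197], [0.584, 0.008, 0.197], [0.582, 0.012, 0.198]]
142 [[0.586, 0.0, 0.189], [0.586, 0.005, 0.193], [0.585, 0.009, 0.195], [0.583, 0.012, 0.195]]
143 [[0.587, 0.001, 0.187], [0.977, 0.367, 0.843], [0.585, 0.009, 0.193], [0.583, 0.013, 0.194]]
144 [[0.587, 0.001, 0.184], [0.588, 0.006, 0.189], [0.586, 0.01, 0.191], [0.583, 0.012, 0.19]]
145 [[0.482, -0.098, 0.002], [0.587, 0.006, 0.185], [0.586, 0.01, 0.188], [0.582, 0.012, 0.187]]
146 [[0.484, -0.096, 0.002], [0.48, -0.093, 0.001], [0.585, 0.009, 0.183], [0.474, -0.085, 0.003]]
147 [[0.487, -0.093, 0.003], [0.48, -0.093, -0.002], [0.478, -0.088, -0.0], [0.475, -0.084, 0.0]]
148 [[0.487, -0.093, 0.0], [0.486, -0.087, 0.004], [0.481, -0.085, 0.001], [0.476, -0.084, -0.002]]
149 [[0.49, -0.09, 0.001], [0.486, -0.087, 0.0], [0.483, -0.084, 0.0], [0.481, -0.079, 0.003]]
0.16 [312.42610852 152.83438902] [320.07793297 146.54139758]
0.17 [312.46967662 149.59667209] [320.19464481 143.27722642]
0.18 [312.51410883 146.29593259] [320.31352772 139.95043652]
0.19 [312.55942933 142.93044603] [320.43463767 136.55934655]
```

```bash
python3 -m creep '[[[0,0.004,0,0.010,0,0,0],[0,0.004,0,0.020,0,0,0],[0,0.004,0,0.027,0,0,0],[0,0.004,0,0.027,0,0,0]]]'
python3 - <<'E'
from h import *
go([0.577,.07,.152])
q,d=robot.get_image("scene")
def P(u,v):
    c,r=ray("scene",u,v); return c+r*d[v,u]
for v in range(144,162): print(v,[ P(u,v).round(3).tolist() for u in (308,310,312,314)])
cv2.imwrite("pics/a7.png",cv2.resize(q[90:190,280:380,::-1],(600,600),interpolation=cv2.INTER_CUBIC))
E
```

```text
clock: 5.38
tcp_pos: [0.5767, 0.0002, 0.1238]
eef_rot: [-0.0, 0.708, -0.706, -0.001]
ft_force: [0.4, 0.4, 0.4]
gripper_width: 0.0
tcp [5.767e-01 2.000e-04 1.238e-01] xdir deg -89.87 zax [-0.001  0.003 -1.   ] F [0.38 0.39 0.45] t 5.375 w 0.0
shift [-0.0699 -0.0004 -0.028 ]
144 [[0.484, -0.109, -0.001], [0.586, -0.006, 0.177], [0.585, -0.001, 0.181], [0.587, 0.006, 0.188]]
145 [[0.488, -0.105, 0.001], [0.587, -0.005, 0.176], [0.585, -0.001, 0.178], [0.586, 0.005, 0.183]]
146 [[0.49, -0.103, 0.001], [0.586, -0.005, 0.172], [0.586, 0.0, 0.177], [0.587, 0.006, 0.183]]
147 [[0.492, -0.101, 0.002], [0.587, -0.005, 0.17], [0.587, 0.001, 0.175], [0.586, 0.006, 0.179]]
148 [[0.492, -0.101, -0.002], [0.585, -0.006, 0.165], [0.586, 0.0, 0.171], [0.588, 0.007, 0.178]]
149 [[0.496, -0.098, -0.0], [0.587, -0.004, 0.164], [0.587, 0.001, 0.169], [0.587, 0.006, 0.173]]
150 [[0.497, -0.096, -0.001], [0.586, -0.005, 0.159], [0.587, 0.001, 0.166], [0.587, 0.007, 0.171]]
151 [[0.5, -0.093, 0.0], [0.586, -0.005, 0.157], [0.586, -0.0, 0.161], [0.587, 0.006, 0.167]]
152 [[0.503, -0.091, 0.0], [0.499, -0.088
[... 247 characters left out ...]
159]]
155 [[0.512, -0.082, 0.005], [0.504, -0.083, -0.003], [0.503, -0.078, 0.001], [0.499, -0.075, -0.001]]
156 [[0.511, -0.083, -0.0], [0.51, -0.078, 0.003], [0.504, -0.076, 0.0], [0.503, -0.071, 0.002]]
157 [[0.514, -0.08, 0.001], [0.51, -0.077, 0.001], [0.508, -0.073, 0.002], [0.503, -0.071, -0.0]]
158 [[0.568, -0.028, 0.096], [0.513, -0.075, 0.001], [0.509, -0.072, 0.0], [0.506, -0.069, 0.0]]
159 [[0.57, -0.026, 0.096], [0.567, -0.023, 0.097], [0.513, -0.068, 0.003], [0.508, -0.066, 0.001]]
160 [[0.571, -0.025, 0.095], [0.569, -0.021, 0.097], [0.565, -0.019, 0.095], [0.51, -0.064, 0.001]]
161 [[0.573, -0.023, 0.095], [0.571, -0.02, 0.096], [0.568, -0.017, 0.096], [0.565, -0.013, 0.097]]
```

View pics/a7.png

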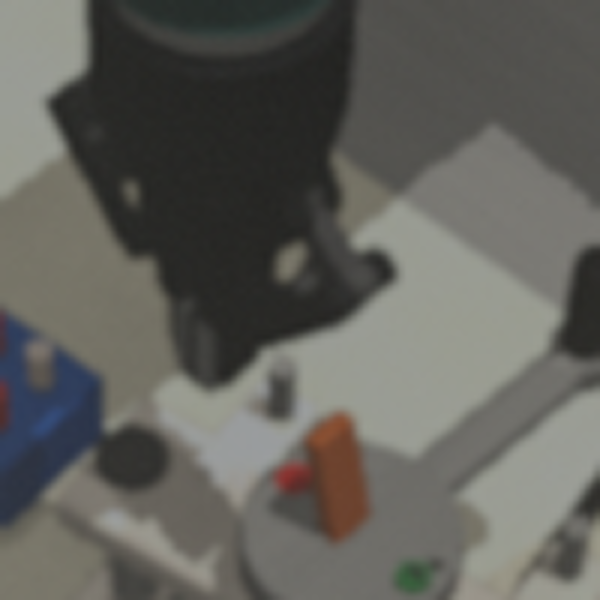

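```bash
python3 -m creep '[[[0,-0.006,0,0.003,0,0,0],[0,-0.014,0,0.003,0,0,0],[0,-0.022,0,0.003,0,0,0],[0,-0.028,0,0.003,0,0,0],[0,-0.032,0,0.003,0,0,0]]]'
python3 -m creep '[[[0,-0.002,0,0,0,0,0],[0,-0.004,0,0,0,0,0],[0,-0.006,0,0,0,0,0]]]'
python3 -m creep '[[[0,-0.002,0,0,0,0,0],[0,-0.004,0,0,0,0,0],[0,-0.006,0,0,0,0,0]]]'
```

```text
clock: 6.05
tcp_pos: [0.5772, 0.0327, 0.1216]
eef_rot: [-0.001, 0.708, -0.706, -0.001]
ft_force: [0.4, 0.4, -0.6]
gripper_width: 0.0001
clock: 6.42
tcp_pos: [0.5776, 0.0382, 0.1221]
eef_rot: [-0.001, 0.708, -0.706, -0.0]
ft_force: [0.7, -3.3, 3.2]
gripper_width: 0.0002
clock: 6.8
tcp_pos: [0.5778, 0.0443, 0.1222]
eef_rot: [-0.001, 0.708, -0.706, -0.0]
ft_force: [1.0, -2.1, 2.1]
gripper_width: -0.0003
```

```bash
python3 -m creep '[[[0,-0.003,0,0,0,0,0],[0,-0.006,0,0,0,0,0],[0,-0.009,0,0,0,0,0],[0,-0.011,0,0,0,0,0],[0,-0.012,0,0,0,0,0]]]'
python3 -m creep '[[[0,-0.001,0,0,0,0,0],[0,-0.002,0,0,0,0,0],[0,-0.003,0,0,0,0,0]]]'
```

```text
clock: 7.42
tcp_pos: [0.578, 0.0563, 0.1221]
eef_rot: [-0.001, 0.708, -0.706, 0.0]
ft_force: [1.8, -2.8, 0.2]
gripper_width: 0.0003
clock: 7.8
tcp_pos: [0.5779, 0.0592, 0.1218]
eef_rot: [-0.001, 0.708, -0.706, 0.0]
ft_force: [0.6, -4.2, -1.4]
gripper_width: -0.0003
```

```bash
python3 -m creep '[[[0,-0.001,0,0,0,0,0],[0,-0.002,0,0,0,0,0]]]'
python3 -m creep '[[[0,-0.001,0,0,0,0,0],[0,-0.002,0,0,0,0,0]]]'
python3 - <<'E'
from h import *
q,d=robot.get_image("scene")
cv2.imwrite("pics/a8.png",cv2.resize(q[110:210,290:390,::-1],(600,600),interpolation=cv2.INTER_CUBIC))
E
```

```text
clock: 8.05
tcp_pos: [0.5779, 0.0605, 0.1217]
eef_rot: [-0.0, 0.708, -0.707, 0.001]
ft_force: [0.5, -6.5, -1.4]
gripper_width: 0.0001
clock: 8.3
tcp_pos: [0.5779, 0.0605, 0.1216]
eef_rot: [0.001, 0.707, -0.707, 0.002]
ft_force: [2.2, -9.5, -0.6]
gripper_width: -0.0
```

View pics/a8.png

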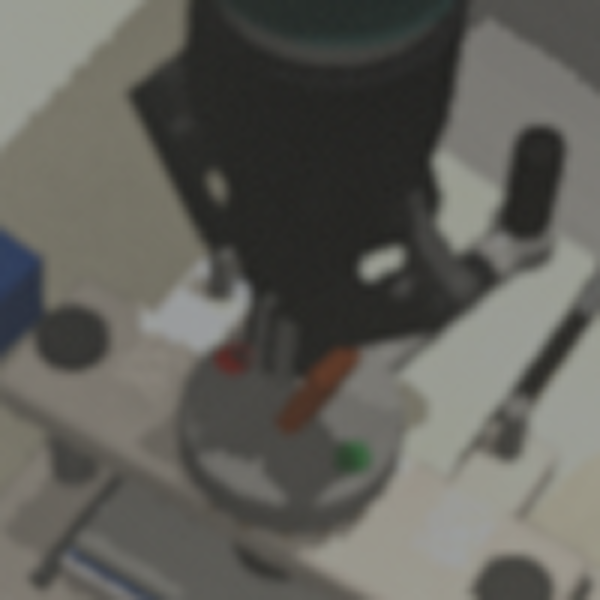

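```bash
python3 -m creep '[[[0,0.01,0,-0.002,0,0,0],[0,0.02,0,-0.02,0,0,0],[0,0.02,0,-0.06,0,0,0],[0,0.015,0.03,-0.09,0,0,0],[0,0.01,0.06,-0.09,0,0,0],[0.2,0.0,0.09,-0.09,0,0,0],[0.5,-0.005,0.113,-0.09,0,0,0],[0.6,-0.005,0.115,-0.09,0,0,0],[0.6,-0.005,0.115,-0.09,0,0,0]]]' 20
python3 - <<'E'
from h import *
go([0.4627,.067,.12])
q,d=robot.get_image("scene")
cv2.imwrite("pics/a9.png",cv2.resize(q[100:240,280:420,::-1],(600,600),interpolation=cv2.INTER_CUBIC))
E
```

```text
clock: 9.48
tcp_pos: [0.4637, 0.0641, 0.2124]
eef_rot: [0.0, 0.708, -0.706, 0.002]
ft_force: [0.3, -0.3, -1.3]
gripper_width: 0.0513
tcp [0.4637 0.0641 0.2124] xdir deg -89.84 zax [ 0.003 -0.004 -1.   ] F [ 0.28 -0.3  -1.32] t 9.475 w 0.0513
shift [-0.0033  0.0013  0.0924]
```

View pics/a9.png

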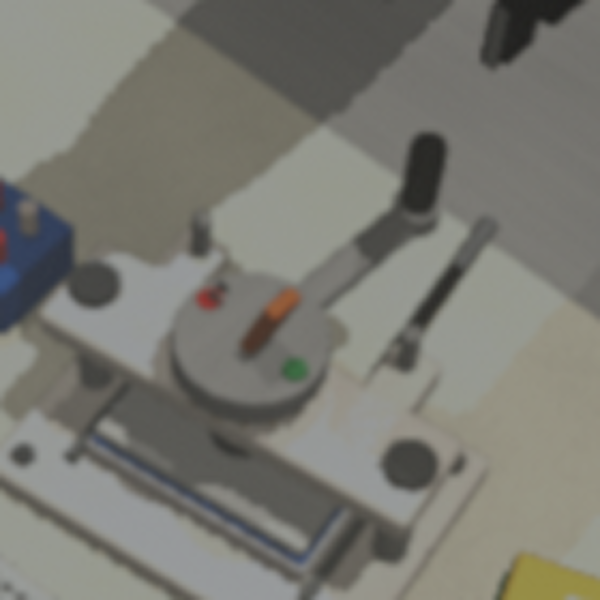

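```bash
python3 -m creep '[[[0.6,-0.003,0.001,0.03,0,0,0],[0.6,-0.003,0.001,0.06,0,0,0],[0.6,-0.003,0.001,0.085,0,0,0],[0.6,-0.003,0.001,0.10,0,0,0],[0.6,-0.003,0.001,0.11,0,0,0],[0.6,-0.003,0.001,0.112,0,0,0]]]' 20
python3 - <<'E'
from h import *
go([0.4627,.067,.10])
q,d=robot.get_image("scene")
def P(u,v):
    c,r=ray("scene",u,v); return c+r*d[v,u]
cv2.imwrite("pics/b1.png",cv2.resize(q[80:200,310:430,::-1],(600,600),interpolation=cv2.INTER_CUBIC))
E
```

```text
clock: 10.28
tcp_pos: [0.4635, 0.0652, 0.0999]
eef_rot: [0.0, 0.709, -0.706, 0.002]
ft_force: [0.3, -1.2, 0.1]
gripper_width: 0.0513
tcp [0.4635 0.0652 0.0999] xdir deg -89.74 zax [ 0.003 -0.003 -1.   ] F [ 0.31 -1.17  0.11] t 10.275 w 0.0513
shift [-0.0018  0.0008 -0.0001]
```

View pics/b1.png

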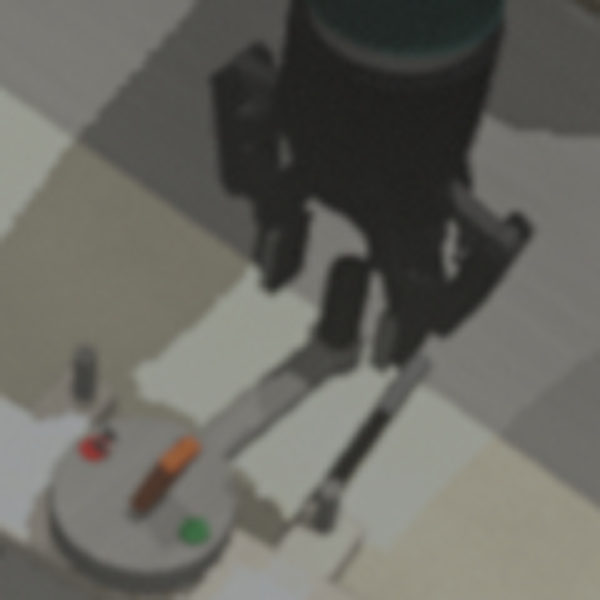

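```bash
python3 -m creep '[[[0.3,-0.002,0,0,0,0,0],[0.15,-0.002,0,0,0,0,0],[0.1,-0.002,0,0,0,0,0],[0.1,-0.002,0,0,0,0,0],[0.1,-0.002,0,0,0,0,0]]]' 20
cat >> h.py <<'E'
C=np.array([.5768,.0635]);r=.115;A0=.158
def th(p): return np.pi+A0-(np.arctan2(p[1]-C[1],p[0]-C[0])%(2*np.pi))
def knob(t): a=np.pi+A0-t; return C+r*np.array([np.cos(a),np.sin(a)])
def arc(ts,z=.100):
    s=robot.sense();p=s["tcp_pos"];t=th(p);a=np.pi+A0-t
    tang=np.array([np.sin(a),-np.cos(a)]);F=s["ft_force"][:2]
    print("theta",round(t,3),"radius",round(np.linalg.norm(p[:2]-C),4),"Fpush(tang on handle)",round(-F@tang,2),"Frad",round(-F@np.array([np.cos(a),np.sin(a)]),2))
    go([[*knob(x),z] for x in ts])
E
python3 - <<'E'
from h import *
arc([.25,.3,.35,.4,.45,.5,.55,.6,.65,.7])
E
```

```text
clock: 10.95
tcp_pos: [0.4644, 0.0665, 0.1011]
eef_rot: [-0.001, 0.709, -0.705, 0.002]
ft_force: [-1.6, 2.9, 5.4]
gripper_width: 0.0172
theta 0.185 radius 0.1124 Fpush(tang on handle) -2.9 Frad -1.63
tcp [0.4644 0.0665 0.1011] xdir deg -89.65 zax [ 0.005 -0.001 -1.   ] F [-1.55  2.94  5.43] t 10.95 w 0.0172
shift [-0.0076  0.0021  0.001 ]
shift [-0.0133  0.0014  0.001 ]
shift [-0.0189  0.0004  0.001 ]
shift [-0.0246 -0.0009  0.001 ]
shift [-0.0301 -0.0024  0.001 ]
shift [-0.0355 -0.0042  0.001 ]
shift [-0.0409 -0.0063  0.001 ]
shift [-0.0461 -0.0087  0.001 ]
shift [-0.0513 -0.0113  0.001 ]
shift [-0.0562 -0.0142  0.0011]
```

```bash
python3 -m creep '[[[0.24,-0.0076,0.002,0,0,0,0],[0.24,-0.0133,0.0014,0.001,0,0,0],[0.24,-0.019,0.0004,0.001,0,0,0],[0.24,-0.0246,-0.001,0.001,0,0,0],[0.24,-0.030,-0.0024,0.001,0,0,0],[0.24,-0.0355,-0.0042,0.001,0,0,0],[0.24,-0.041,-0.0063,0.001,0,0,0]]]'
python3 - <<'E'
from h import *
arc([.6,.65,.7,.72])
E
```

```text
clock: 11.82
tcp_pos: [0.4711, 0.086, 0.0999]
eef_rot: [-0.007, 0.72, -0.694, -0.004]
ft_force: [-0.1, -4.0, 0.7]
gripper_width: 0.0205
theta 0.367 radius 0.108 Fpush(tang on handle) 3.99 Frad 0.71
tcp [0.4711 0.086  0.0999] xdir deg -87.94 zax [ 0.004  0.016 -1.   ] F [-0.13 -4.05  0.72] t 11.825 w 0.0205
shift [-0.0266 -0.0027  0.0003]
shift [-0.0317 -0.0054  0.0004]
shift [-0.0366 -0.0085  0.0005]
shift [-0.0385 -0.0097  0.0005]
```

```bash
python3 - <<'E'
from h import *
s=robot.sense();print(s["joint_positions"].round(3),s["joint_velocities"].round(3),s["wrist_torque"],s["effort"].round(2))
q,d=robot.get_image("scene")
cv2.imwrite("pics/b2.png",cv2.resize(q[80:200,310:430,::-1],(600,600),interpolation=cv2.INTER_CUBIC))
arc([.6])
E
```

```text
[ 0.035  0.096 -0.478  0.992  0.016  3.141] [0.032 0.039 0.041 0.005 0.019 0.   ] [-0.72258501  0.15961757  0.04564691] [ 1.450e+00 -3.172e+01  2.651e+01 -3.000e-01  1.050e+00  1.000e-02]
theta 0.371 radius 0.1077 Fpush(tang on handle) 1.95 Frad 0.89
tcp [0.4716 0.0863 0.0999] xdir deg -87.93 zax [ 0.004  0.016 -1.   ] F [ 0.46 -2.09 -1.09] t 11.875 w 0.0204
shift [-0.0263 -0.0022  0.0003]
```

View pics/b2.png

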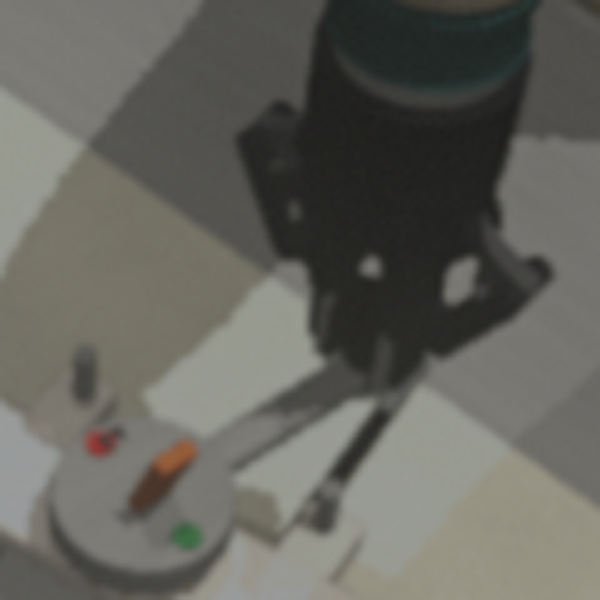

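```bash
python3 -m creep '[[[0.6,0,0,0,0,0,-1],[0.6,0,0,0,0,0,-2],[0.6,0,0,-0.01,0,0,-2],[0.6,0,0,-0.04,0,0,-4],[0.6,0,0,-0.08,0,0,-10],[0.6,0,0,-0.10,0,0,-20],[0.6,0,0,-0.10,0,0,-30],[0.6,0,0,-0.10,0,0,-40],[0.6,0,0,-0.10,0,0,-50],[0.6,0,0,-0.10,0,0,-60]]]'
python3 -m creep '[[[0.6,0,0,0,0,0,-10],[0.6,0,0,0,0,0,-20],[0.6,0,0,0,0,0,-30],[0.6,0,0,0,0,0,-40],[0.6,0,0,0,0,0,-50],[0.6,0,0,0,0,0,-60],[0.6,0,0,0,0,0,-70],[0.6,0,0,0,0,0,-80],[0.6,0,0,0,0,0,-90],[0.6,0,0,0,0,0,-100]]]'
python3 - <<'E'
from h import *
arc([.37])
s=robot.sense();print(s["joint_positions"].round(3))
q,d=robot.get_image("scene")
cv2.imwrite("pics/b3.png",cv2.resize(q[80:240,280:440,::-1],(640,600),interpolation=cv2.INTER_CUBIC))
E
```

```text
clock: 13.12
tcp_pos: [0.4714, 0.0849, 0.2008]
eef_rot: [-0.009, 0.971, -0.238, 0.001]
ft_force: [0.6, 0.3, -0.3]
gripper_width: 0.0515
clock: 14.38
tcp_pos: [0.4715, 0.0851, 0.2016]
eef_rot: [-0.005, 0.805, 0.593, 0.008]
ft_force: [0.5, 1.0, 0.2]
gripper_width: 0.0515
theta 0.36 radius 0.1074 Fpush(tang on handle) -1.05 Frad 0.34
tcp [0.4715 0.0851 0.2016] xdir deg 72.74 zax [ 0.006  0.018 -1.   ] F [0.55 0.96 0.24] t 14.375 w 0.0515
shift [-0.0015 -0.0077  0.1016]
[ 0.032  0.011 -0.34   1.213  0.017  0.333]
```

View pics/b3.png

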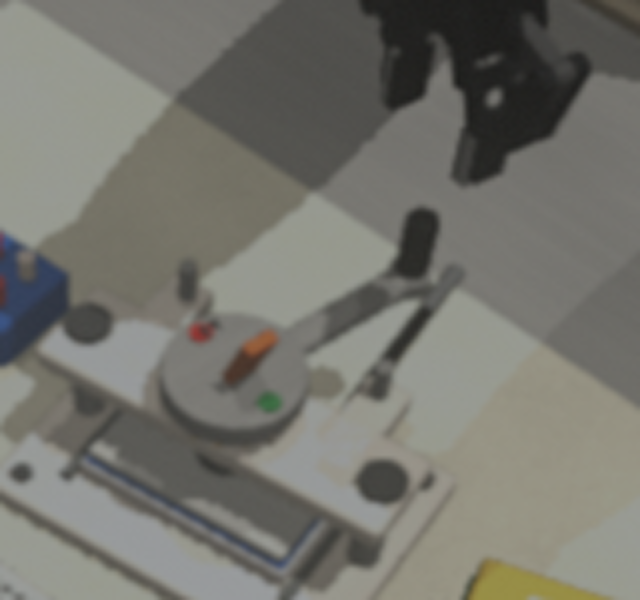

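```bash
cat >> h.py <<'E'
def level(yaw):
    q=robot.sense()["eef_rot"];M=R.from_quat([q[1],q[2],q[3],q[0]])
    y=np.radians(yaw);x=np.array([np.cos(y),np.sin(y),0]);z=np.array([0,0,-1.])
    T=R.from_matrix(np.c_[x,np.cross(z,x),z]); print("rotvec deg",np.degrees((M.inv()*T).as_rotvec()).round(2))
E
python3 - <<'E'
from h import *
k=onz("scene",385.5,137.3,.166);print(k,th(k),np.linalg.norm(k[:2]-C))
go([[*knob(th(k)),.2],[*knob(th(k)),.099]])
level(72)
E
```

```text
[0.46352804 0.08256004 0.166     ] 0.32470624887626265 0.11486436224765226
tcp [0.4716 0.0851 0.2016] xdir deg 72.94 zax [ 0.006  0.018 -1.   ] F [-0.5  -0.15  0.37] t 14.425 w 0.0512
shift [-0.0048 -0.0071  0.0015]
shift [-0.0067 -0.0072  0.1025]
rotvec deg [ 0.04 -1.07  0.94]
```

```bash
python3 -m creep '[[[0.6,-0.005,-0.007,0.01,0,-1.1,0.9],[0.6,-0.006,-0.007,0.04,0,-1.1,0.9],[0.6,-0.0065,-0.007,0.07,0,-1.1,0.9],[0.6,-0.0065,-0.007,0.09,0,-1.1,0.9],[0.6,-0.0065,-0.007,0.102,0,-1.1,0.9],[0.5,-0.0065,-0.007,0.102,0,-1.1,0.9],[0.3,-0.0065,-0.007,0.102,0,-1.1,0.9],[0.24,-0.0065,-0.007,0.102,0,-1.1,0.9]]]'
python3 - <<'E'
from h import *
arc([.4,.45,.5,.55,.6,.65,.7,.74])
level(72)
print(robot.sense()["joint_positions"].round(3))
q,d=robot.get_image("scene")
cv2.imwrite("pics/b4.png",cv2.resize(q[80:200,310:430,::-1],(600,600),interpolation=cv2.INTER_CUBIC))
E
```

```text
clock: 15.42
tcp_pos: [0.4646, 0.083, 0.1005]
eef_rot: [0.001, 0.809, 0.588, 0.001]
ft_force: [0.6, 1.0, -1.1]
gripper_width: 0.0207
theta 0.33 radius 0.1138 Fpush(tang on handle) -1.06 Frad 0.44
tcp [0.4646 0.083  0.1005] xdir deg 72.03 zax [ 0.003  0.    -1.   ] F [ 0.61  0.97 -1.1 ] t 15.425 w 0.0207
shift [ 0.0078 -0.002   0.0005]
shift [ 0.0135 -0.0023  0.0005]
shift [ 0.0193 -0.0022  0.0005]
shift [ 0.025  -0.0019  0.0005]
shift [ 0.0307 -0.0013  0.0005]
shift [ 0.0364 -0.0005  0.0005]
shift [0.042  0.0007 0.0006]
shift [0.0465 0.0018 0.0006]
rotvec deg [ 0.14 -0.05  0.03]
[ 0.04   0.086 -0.488  0.994  0.     0.353]
```

View pics/b4.png

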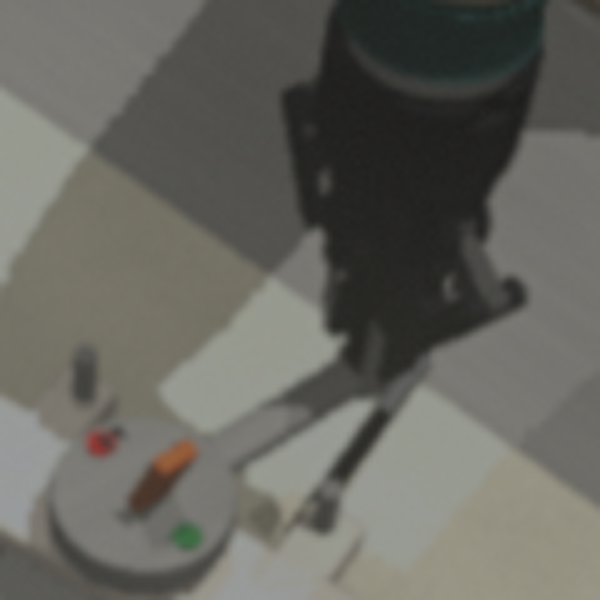

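```bash
python3 -m creep '[[[0.24,0.0078,-0.002,0,0,0,0],[0.24,0.0135,-0.0023,0,0,0,0],[0.24,0.0193,-0.0022,0,0,0,0],[0.24,0.025,-0.002,0,0,0,0],[0.24,0.031,-0.0013,0,0,0,0]]]'
python3 -c "
from h import *
arc([.65,.7,.73])"
```

```text
clock: 16.1
tcp_pos: [0.4731, 0.1132, 0.1006]
eef_rot: [0.001, 0.809, 0.588, 0.001]
ft_force: [-2.3, -2.7, 3.6]
gripper_width: 0.0205
theta 0.605 radius 0.115 Fpush(tang on handle) 3.44 Frad -0.86
tcp [0.4731 0.1132 0.1006] xdir deg 72.04 zax [ 0.003 -0.    -1.   ] F [-2.26 -2.73  3.6 ] t 16.1 w 0.0205
shift [0.0051 0.0008 0.0007]
shift [0.0107 0.0019 0.0007]
shift [0.0141 0.0028 0.0007]
```

```bash
python3 -m creep '[[[0.24,0.005,0.001,0,0,0,0],[0.24,0.010,0.002,0,0,0,0],[0.24,0.012,0.0025,0,0,0,0]]]'
python3 -c "
from h import *
arc([.65,.55,.45,.35,.25,.15,.05,-.05,-.15,-.25])"
```

```text
clock: 16.48
tcp_pos: [0.4794, 0.124, 0.1007]
eef_rot: [0.001, 0.809, 0.588, 0.001]
ft_force: [-1.8, -3.1, 3.0]
gripper_width: 0.0207
theta 0.714 radius 0.1147 Fpush(tang on handle) 3.58 Frad 0.06
tcp [0.4794 0.124  0.1007] xdir deg 72.05 zax [ 0.003 -0.    -1.   ] F [-1.83 -3.07  3.  ] t 16.475 w 0.0207
shift [-0.0071 -0.0018  0.0007]
shift [-0.0185 -0.0033  0.0006]
shift [-0.03   -0.0036  0.0006]
shift [-0.0415 -0.0028  0.0006]
shift [-0.0528 -0.0009  0.0006]
shift [-0.0639  0.0022  0.0006]
shift [-0.0746  0.0064  0.0006]
shift [-0.0848  0.0116  0.0007]
shift [-0.0945  0.0178  0.0007]
shift [-0.1035  0.025   0.0007]
```

```bash
python3 -m creep '[[[0.24,-0.007,-0.002,0,0,0,0],[0.24,-0.0185,-0.0033,0,0,0,0],[0.24,-0.030,-0.0036,0,0,0,-3],[0.24,-0.0415,-0.003,0,0,0,-8],[0.24,-0.053,-0.001,0,0,0,-14],[0.24,-0.064,0.002,0,0,0,-20],[0.24,-0.0746,0.0064,0,0,0,-26],[0.24,-0.085,0.0116,0,0,0,-31],[0.24,-0.0945,0.018,0,0,0,-36],[0.24,-0.1035,0.025,0,0,0,-41]]]'
python3 -c "
from h import *
arc([-.35,-.45,-.55,-.65,-.7,-.72,-.74])
level(139)"
```

```text
clock: 17.73
tcp_pos: [0.4705, 0.0178, 0.1007]
eef_rot: [0.0, 0.55, 0.835, 0.001]
ft_force: [-1.1, 2.3, 2.0]
gripper_width: 0.0204
theta -0.248 radius 0.1157 Fpush(tang on handle) -2.57 Frad -0.04
tcp [0.4705 0.0178 0.1007] xdir deg 113.2 zax [ 0.002  0.002 -1.   ] F [-1.05  2.34  1.97] t 17.725 w 0.0204
shift [-0.0117  0.0013  0.0007]
shift [-0.0231  0.003   0.0007]
shift [-0.0342  0.0059  0.0007]
shift [-0.045   0.0099  0.0007]
shift [-0.0502  0.0123  0.0007]
shift [-0.0523  0.0133  0.0007]
shift [-0.0543  0.0144  0.0007]
rotvec deg [  0.17  -0.   -25.8 ]
```

```bash
python3 -m creep '[[[0.24,-0.0117,0.0013,0,0,0,-5],[0.24,-0.023,0.003,0,0,0,-10],[0.24,-0.034,0.006,0,0,0,-15],[0.24,-0.045,0.010,0,0,0,-21],[0.24,-0.050,0.0123,0,0,0,-25],[0.24,-0.0523,0.0133,0,0,0,-26],[0.24,-0.0535,0.014,0,0,0,-26]]]'
python3 -c "
from h import *
arc([-.65,-.55,-.45,-.35,-.25,-.15,-.05,.05])
level(139)"
```

```text
clock: 18.6
tcp_pos: [0.5034, -0.0259, 0.1004]
eef_rot: [0.0, 0.349, 0.937, 0.001]
ft_force: [-2.1, 1.5, 1.3]
gripper_width: 0.0207
theta -0.726 radius 0.1156 Fpush(tang on handle) -2.62 Frad -0.18
tcp [ 0.5034 -0.0259  0.1004] xdir deg 139.14 zax [ 0.001  0.002 -1.   ] F [-2.14  1.52  1.28] t 18.6 w 0.0207
shift [0.0087 0.0007 0.0004]
shift [0.0201 0.0019 0.0004]
shift [0.0314 0.0042 0.0004]
shift [0.0424 0.0076 0.0005]
shift [0.053  0.012  0.0005]
shift [0.0631 0.0175 0.0005]
shift [0.0726 0.024  0.0005]
shift [0.0814 0.0314 0.0005]
rotvec deg [ 0.13 -0.05  0.14]
```

```bash
python3 -m creep '[[[0.24,0.0087,0.0007,0,0,0,3],[0.24,0.020,0.002,0,0,0,8],[0.24,0.0314,0.004,0,0,0,14],[0.24,0.042,0.0076,0,0,0,20],[0.24,0.053,0.012,0,0,0,26]]]'
python3 -c "
from h import *
arc([-.15,-.05,.05,.15,.25,.3,.35])"
```

```text
clock: 19.23
tcp_pos: [0.4729, 0.0157, 0.1007]
eef_rot: [0.003, 0.553, 0.833, -0.0]
ft_force: [2.9, -6.2, -3.2]
gripper_width: 0.0204
theta -0.273 radius 0.1144 Fpush(tang on handle) 6.89 Frad 0.05
tcp [0.4729 0.0157 0.1007] xdir deg 112.83 zax [ 0.005 -0.004 -1.   ] F [ 2.92 -6.24 -3.19] t 19.225 w 0.0204
shift [ 0.0142 -0.0002  0.0007]
shift [0.0255 0.0014 0.0006]
shift [0.0367 0.0041 0.0006]
shift [0.0475 0.008  0.0005]
shift [0.0579 0.0129 0.0005]
shift [0.0629 0.0157 0.0005]
shift [0.0678 0.0188 0.0004]
```

```bash
python3 -m creep '[[[0.24,0.001,0,0,0,0,0],[0.24,0.001,0,0,0,0,0],[0.24,0.001,0,0,0,0,0]]]'
python3 -c "
from h import *
arc([-.2,-.15,-.1,-.05])"
```

```text
clock: 19.6
tcp_pos: [0.4727, 0.0162, 0.1007]
eef_rot: [0.003, 0.553, 0.833, -0.0]
ft_force: [-0.0, -2.2, 0.3]
gripper_width: 0.0208
theta -0.268 radius 0.1144 Fpush(tang on handle) 2.03 Frad -0.92
tcp [0.4727 0.0162 0.1007] xdir deg 112.84 zax [ 0.005 -0.004 -1.   ] F [-0.   -2.23  0.3 ] t 19.6 w 0.0208
shift [ 0.0078 -0.0006  0.0007]
shift [ 0.0135 -0.0002  0.0006]
shift [0.0193 0.0004 0.0006]
shift [0.0249 0.0014 0.0006]
```

```bash
python3 -m creep '[[[0.24,0.004,-0.0004,0,0,0,1],[0.24,0.0075,-0.0005,0,0,0,3],[0.24,0.0105,-0.0004,0,0,0,4],[0.24,0.0135,-0.0002,0,0,0,6]]]'
python3 -c "
from h import *
arc([-.1,-.05,0,.05])"
```

```text
clock: 20.1
tcp_pos: [0.4683, 0.0271, 0.1008]
eef_rot: [0.005, 0.597, 0.802, -0.001]
ft_force: [3.4, -6.6, -3.6]
gripper_width: 0.0202
theta -0.166 radius 0.1144 Fpush(tang on handle) 7.32 Frad 1.1
tcp [0.4683 0.0271 0.1008] xdir deg 106.71 zax [ 0.007 -0.008 -1.   ] F [ 3.37 -6.59 -3.64] t 20.1 w 0.0202
shift [ 0.0076 -0.0006  0.0007]
shift [ 0.0133 -0.0002  0.0007]
shift [0.019  0.0004 0.0006]
shift [0.0247 0.0013 0.0006]
```

```bash
python3 -m creep '[[[0.24,0.003,0,0,0,0,1],[0.24,0.006,0,0,0,0,3],[0.24,0.009,0.0004,0,0,0,5],[0.24,0.012,0.001,0,0,0,6]]]'
python3 -c "
from h import *
arc([0,.05,.1,.15])"
```

```text
clock: 20.6
tcp_pos: [0.466, 0.0368, 0.1007]
eef_rot: [0.007, 0.639, 0.769, -0.003]
ft_force: [0.2, -7.5, -1.5]
gripper_width: 0.0206
theta -0.079 radius 0.1139 Fpush(tang on handle) 7.35 Frad -1.61
tcp [0.466  0.0368 0.1007] xdir deg 100.58 zax [ 0.007 -0.013 -1.   ] F [ 0.16 -7.52 -1.46] t 20.6 w 0.0206
shift [ 0.009  -0.0012  0.0006]
shift [ 0.0147 -0.0009  0.0005]
shift [ 0.0205 -0.0003  0.0004]
shift [0.0261 0.0006 0.0003]
```

```bash
python3 -m creep '[[[0.24,0.001,-0.001,0,0,0,0],[0.24,0.001,-0.001,0,0,0,0],[0.24,0.001,-0.001,0,0,0,0]]]'
python3 -c "
from h import *
arc([0,.05,.1,.15]);level(98)
q,d=robot.get_image('scene')
cv2.imwrite('pics/c1.png',cv2.resize(q[100:240,270:410,::-1],(600,600),interpolation=cv2.INTER_CUBIC))
arc([0])
"
```

```text
clock: 20.98
tcp_pos: [0.4652, 0.0366, 0.1007]
eef_rot: [0.008, 0.639, 0.769, -0.003]
ft_force: [2.2, -5.1, -1.8]
gripper_width: 0.0203
theta -0.078 radius 0.1148 Fpush(tang on handle) 5.45 Frad 0.99
tcp [0.4652 0.0366 0.1007] xdir deg 100.53 zax [ 0.007 -0.015 -1.   ] F [ 2.24 -5.06 -1.8 ] t 20.975 w 0.0203
shift [ 0.009  -0.0003  0.0005]
shift [ 0.0147 -0.      0.0005]
shift [0.0205 0.0006 0.0004]
shift [0.0261 0.0014 0.0003]
rotvec deg [0.28 0.93 2.53]
theta -0.078 radius 0.1148 Fpush(tang on handle) 6.3 Frad 0.44
tcp [0.4652 0.0366 0.1007] xdir deg 100.52 zax [ 0.007 -0.015 -1.   ] F [ 1.9  -6.02 -0.93] t 21.025 w 0.0204
shift [ 0.009  -0.0003  0.0005]
```

View pics/c1.png

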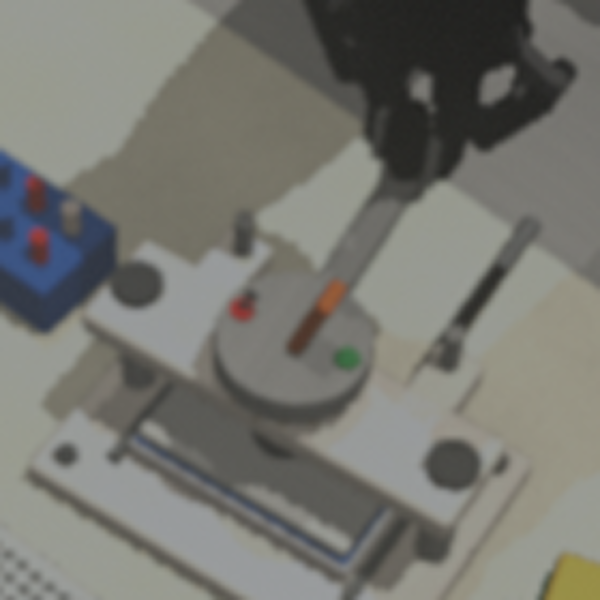

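```bash
python3 -m creep '[[[0.24,0.003,0,0,0,0.3,1],[0.24,0.006,-0.0002,0,0,0.6,2],[0.24,0.009,-0.0003,0,0,0.9,3],[0.24,0.012,0,0,0,0.9,4]]]'
python3 -c "
from h import *
arc([.05])"
python3 -m creep '[[[0.24,0.001,0,0,0,0,0],[0.24,0.001,0,0,0,0,0]]]'
python3 -c "
from h import *
arc([.05,.1,.15])"
python3 -m creep '[[[0.24,0.001,0,0,0,0,0]]]'
python3 -c "
from h import *
arc([.05,.1,.15])"
```

```text
clock: 21.52
tcp_pos: [0.4633, 0.046, 0.1007]
eef_rot: [0.004, 0.667, 0.745, -0.0]
ft_force: [0.3, -9.2, -0.3]
gripper_width: 0.0206
theta 0.005 radius 0.1148 Fpush(tang on handle) 9.18 Frad -1.08
tcp [0.4633 0.046  0.1007] xdir deg 96.4 zax [ 0.005 -0.006 -1.   ] F [ 0.33 -9.24 -0.31] t 21.525 w 0.0206
shift [ 0.0052 -0.0003  0.0007]
clock: 21.78
tcp_pos: [0.4633, 0.0459, 0.1007]
eef_rot: [0.005, 0.667, 0.745, -0.001]
ft_force: [1.4, -6.5, -1.5]
gripper_width: 0.0207
theta 0.004 radius 0.1148 Fpush(tang on handle) 6.59 Frad 0.35
tcp [0.4633 0.0459 0.1007] xdir deg 96.35 zax [ 0.006 -0.008 -1.   ] F [ 1.36 -6.46 -1.46] t 21.775 w 0.0207
shift [ 0.0053 -0.0003  0.0007]
shift [ 0.011  -0.0001  0.0006]
shift [0.0167 0.0003 0.0006]
clock: 21.9
tcp_pos: [0.4633, 0.0458, 0.1007]
eef_rot: [0.006, 0.667, 0.745, -0.002]
ft_force: [1.2, -6.9, -1.6]
gripper_width: 0.0206
theta 0.004 radius 0.1148 Fpush(tang on handle) 6.99 Frad 0.17
tcp [0.4633 0.0458 0.1007] xdir deg 96.29 zax [ 0.006 -0.011 -1.   ] F [ 1.25 -6.88 -1.59] t 21.9 w 0.0206
shift [ 0.0053 -0.0003  0.0006]
shift [ 0.0111 -0.0001  0.0006]
shift [0.0168 0.0003 0.0005]
```

```bash
python3 -m creep '[[[0.24,0.003,0,0,0,0.3,1],[0.24,0.006,-0.0002,0,0,0.5,2],[0.24,0.009,-0.0001,0,0,0.6,3]]]'
python3 -m creep '[[[0.24,0.001,0,0,0,0,0],[0.24,0.001,0,0,0,0,0]]]'
python3 -c "
from h import *
arc([.05,.1,.15])"
python3 -m creep '[[[0.24,0.001,0,0,0,0,0]]]'
python3 -c "
from h import *
arc([.05,.1,.15])
F=[]
for i in range(4):
    robot.get_image('top');F.append(robot.sense()['ft_force'])
print(np.mean(F,0))"
```

```text
clock: 22.28
tcp_pos: [0.4625, 0.0522, 0.1007]
eef_rot: [0.004, 0.687, 0.726, -0.001]
ft_force: [0.6, -10.2, -0.3]
gripper_width: 0.0202
clock: 22.52
tcp_pos: [0.4625, 0.052, 0.1007]
eef_rot: [0.005, 0.688, 0.726, -0.002]
ft_force: [0.7, -5.8, -0.8]
gripper_width: 0.0207
theta 0.058 radius 0.1149 Fpush(tang on handle) 5.88 Frad 0.13
tcp [0.4625 0.052  0.1007] xdir deg 93.1 zax [ 0.005 -0.01  -1.   ] F [ 0.72 -5.84 -0.84] t 22.525 w 0.0207
shift [-0.0009 -0.0001  0.0007]
shift [ 0.0049 -0.0002  0.0007]
shift [ 0.0106 -0.0001  0.0006]
clock: 22.65
tcp_pos: [0.4625, 0.0518, 0.1007]
eef_rot: [0.006, 0.688, 0.726, -0.003]
ft_force: [0.5, -4.8, -1.4]
gripper_width: 0.0207
theta 0.056 radius 0.1149 Fpush(tang on handle) 4.85 Frad 0.02
tcp [0.4625 0.0518 0.1007] xdir deg 93.04 zax [ 0.005 -0.012 -1.   ] F [ 0.51 -4.82 -1.44] t 22.65 w 0.0207
shift [-0.0007 -0.      0.0007]
shift [ 0.005  -0.0002  0.0006]
shift [ 0.0108 -0.0001  0.0006]
[ 0.91912915 -5.75414441 -1.57477607]
```

```bash
for i in 1 2 3 4 ; do python3 -m creep '[[[0.24,0.0018,0,0,0,0.2,0.2]]]' | grep -E "tcp_pos|force"; done
```

```text
tcp_pos: [0.4625, 0.0519, 0.1007]
ft_force: [0.9, -7.1, -1.9]
tcp_pos: [0.4624, 0.0519, 0.1007]
ft_force: [0.4, -7.7, -1.5]
tcp_pos: [0.4624, 0.0519, 0.1007]
ft_force: [1.4, -8.5, -1.6]
tcp_pos: [0.4624, 0.0518, 0.1007]
ft_force: [0.5, -8.0, -1.3]
```

```bash
python3 -m creep '[[[0.24,0.0025,0,0,0,0,0]]]' | grep -E "tcp_pos|force"; python3 -m creep '[[[0.24,0.0028,0,0,0,0,0]]]' | grep -E "tcp_pos|force";python3 -m creep '[[[0.24,0.0028,0,0,0,0,0]]]' | grep -E "tcp_pos|force"
```

```text
tcp_pos: [0.4623, 0.0523, 0.1006]
ft_force: [0.0, -8.4, -0.6]
tcp_pos: [0.4621, 0.0531, 0.1006]
ft_force: [-0.8, -9.0, -0.8]
tcp_pos: [0.4619, 0.0539, 0.1005]
ft_force: [0.5, -7.5, -0.6]
```

```bash
python3 -m creep '[[[0.4,0,0,0,0,0,0],[0.7,0,0,0,0,0,0],[0.7,0,0,0,0,0,0],[0.7,0,0,0,0,0,0]]]'
python3 - <<'E'
from h import *
q,d=robot.get_image("scene")
cv2.imwrite("pics/d1.png",cv2.resize(q[80:220,280:420,::-1],(600,600),interpolation=cv2.INTER_CUBIC))
arc([.05])
E
```

```text
clock: 24.22
tcp_pos: [0.4619, 0.054, 0.1005]
eef_rot: [0.012, 0.697, 0.717, -0.01]
ft_force: [1.1, -1.4, -1.5]
gripper_width: 0.0598
theta 0.075 radius 0.1153 Fpush(tang on handle) 1.72 Frad 0.4
tcp [0.4619 0.054  0.1005] xdir deg 91.66 zax [ 0.003 -0.03  -1.   ] F [ 0.54 -1.68 -0.91] t 24.275 w 0.0599
shift [-0.0029  0.0005  0.0006]
```

View pics/d1.png

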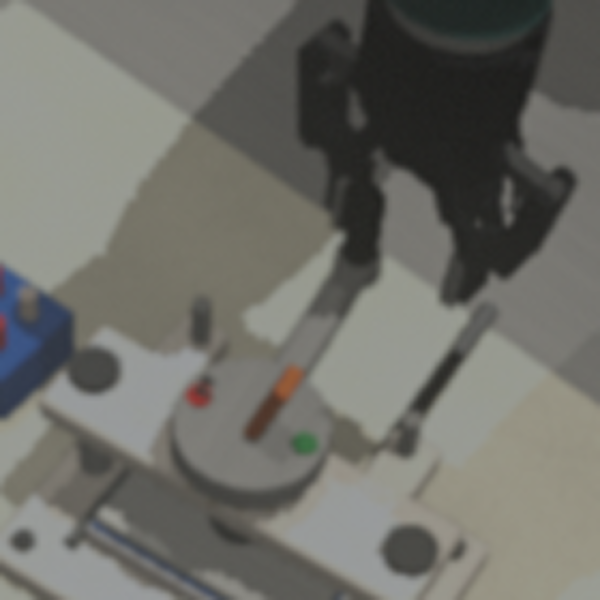

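```bash
python3 -m creep '[[[0.8,-0.004,0,0,0,0,0],[0.8,-0.010,0,0,0,0,0],[0.8,-0.012,0,0,0,0,0],[0.8,-0.012,0,0,0,0,0]]]'
python3 - <<'E'
from h import *
q,d=robot.get_image("scene")
cv2.imwrite("pics/d2.png",cv2.resize(q[80:220,280:420,::-1],(600,600),interpolation=cv2.INTER_CUBIC))
arc([.05])
E
```

```text
clock: 24.78
tcp_pos: [0.4623, 0.0418, 0.1009]
eef_rot: [0.012, 0.697, 0.717, -0.01]
ft_force: [-0.7, -0.1, 0.1]
gripper_width: 0.0681
theta -0.028 radius 0.1166 Fpush(tang on handle) -0.78 Frad 0.14
tcp [0.4623 0.0419 0.1009] xdir deg 91.64 zax [ 0.003 -0.03  -1.   ] F [-0.01  0.79  0.94] t 24.825 w 0.0682
shift [0.0092 0.0005 0.0006]
```

View pics/d2.png

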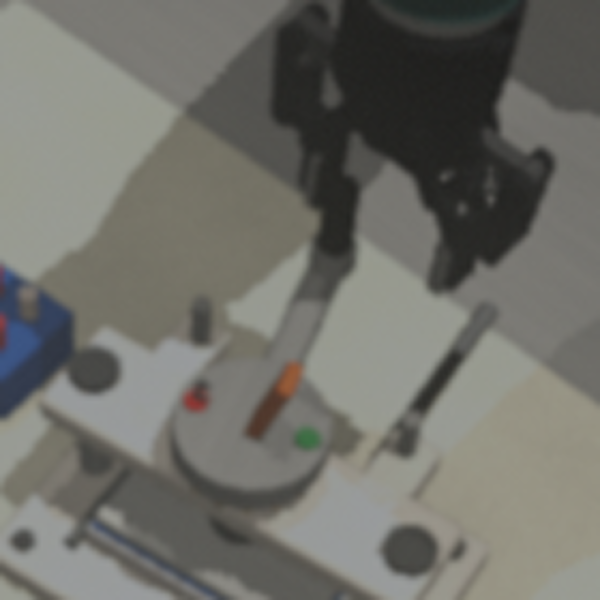

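```bash
python3 -m creep '[[[0.8,-0.004,0,0,0,0,0],[0.8,-0.006,0,-0.01,0,0,0],[0.8,-0.006,0,-0.04,0,0,0],[0.8,-0.006,0,-0.08,0,0,0],[0.8,-0.006,0,-0.12,0,0,0],[0.8,-0.006,0,-0.13,0,0,0]]]'
python3 - <<'E'
from h import *
q,d=robot.get_image("scene")
cv2.imwrite("pics/d3.png",cv2.resize(q[80:220,280:420,::-1],(600,600),interpolation=cv2.INTER_CUBIC))
arc([.05])
E
```

```text
clock: 25.58
tcp_pos: [0.4643, 0.0398, 0.2348]
eef_rot: [0.014, 0.697, 0.717, -0.007]
ft_force: [-0.5, 0.5, -1.5]
gripper_width: 0.0681
theta -0.049 radius 0.1153 Fpush(tang on handle) 0.49 Frad -0.35
tcp [0.464  0.0398 0.2344] xdir deg 91.64 zax [ 0.009 -0.03  -0.999] F [-0.24 -0.55  1.06] t 25.625 w 0.068
shift [ 0.0155 -0.0023  0.134 ]
```

View pics/d3.png

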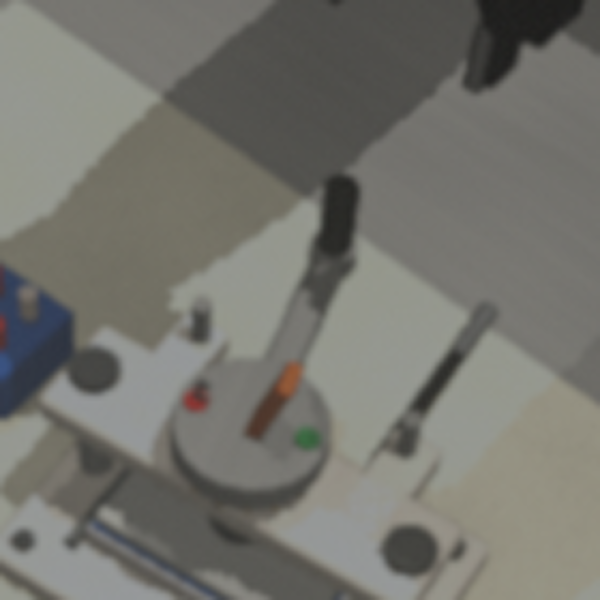

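```bash
python3 - <<'E'
from h import *
for i in range(5):
    q,d=robot.get_image("scene")
    hsv=q[115:155,345:370].astype(int).sum(2)
    ys,xs=np.nonzero(hsv<110); print(len(xs),xs.mean()+345,ys.min()+115,ys.mean()+115)
k=onz("scene",359.8,122.5,.166);print(k,th(k),np.linalg.norm(k[:2]-C))
# knob middle by depth
E
```

```text
<stdin>:5: RuntimeWarning: Mean of empty slice.
  ret = ret.dtype.type(ret / rcount)
Traceback (most recent call last):
ValueError: zero-size array to reduction operation minimum which has no identity
```

```bash
python3 - <<'E'
from h import *
for i in range(5):
    q,d=robot.get_image("scene")
    s=q[118:140,350:368].astype(int).sum(2)
    ys,xs=np.nonzero(s<150); print(s.min(),len(xs),xs.mean()+350 if len(xs) else 0,ys.min()+118 if len(xs) else 0)
k=onz("scene",359.8,122.5,.166);print(k,th(k),np.linalg.norm(k[:2]-C))
E
```

```text
117 103 358.49514563106794 121
115 104 358.47115384615387 121
116 106 358.4433962264151 121
116 106 358.47169811320754 121
114 104 358.5 121
[0.46955647 0.02138204 0.166     ] -0.21622510917981996 0.11521761074479665
```

```bash
python3 - <<'E'
from h import *
d0=np.load("scene0.npz")["d"]
q,_=robot.get_image("scene");ds=np.median([robot.get_image("scene")[1] for _ in range(4)],0)
np.savez("sN.npz",p=q,d=ds)
def Z(d,u,v):
    c,r=ray("scene",u,v); return (c+r*d[v,u])
for u,v in((312,194),(316,196),(320,199),(325,202),(330,206),(335,209),(340,212)): print(u,v,Z(d0,u,v).round(4),Z(ds,u,v).round(4),q[v,u])
f=lambda q:cv2.resize(q[170:240,290:370,::-1],(400,350),interpolation=cv2.INTER_CUBIC)
cv2.imwrite("pics/e1.png",np.hstack([f(np.load("scene0.npz")["p"]),f(q)]))
cv2.imwrite("pics/e2.png",q[:,:,::-1])
E
```

```text
312 194 [0.603  0.0176 0.046 ] [0.6031 0.0176 0.046 ] [88 88 84]
316 196 [0.6006 0.0269 0.0454] [0.6005 0.0269 0.0453] [88 88 83]
320 199 [0.6014 0.0392 0.0481] [0.6    0.0379 0.0451] [89 89 85]
325 202 [0.5998 0.0519 0.0487] [0.5983 0.0507 0.0455] [89 89 85]
330 206 [0.5986 0.065  0.0462] [0.598  0.0646 0.045 ] [88 87 83]
335 209 [0.5968 0.0774 0.0462] [0.5957 0.0766 0.044 ] [88 88 84]
340 212 [0.5954 0.09   0.0472] [0.5943 0.0892 0.0449] [89 88 84]
```

View pics/e1.png

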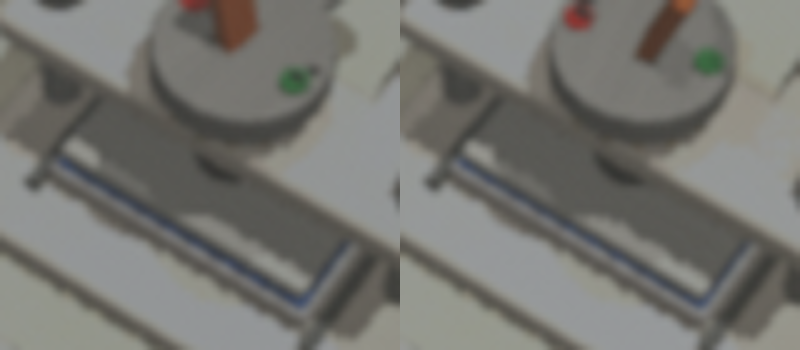

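View pics/e2.png

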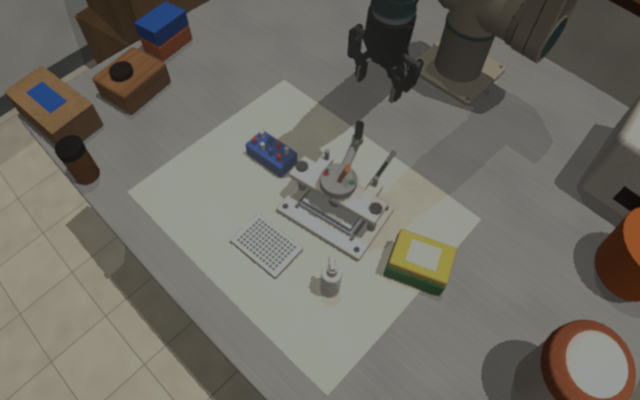

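```bash
python3 - <<'E'
from h import *
s=robot.sense();print(s["clock"],s["tcp_pos"],s["ft_force"],s["joint_positions"].round(3))
print(robot.close_job())
E
```

```text
26.175 [0.46167666 0.03982775 0.23045571] [-0.21522431  0.00523631 -0.27697492] [-0.033 -0.027 -0.317  1.278 -0.03  -0.061]
the job is handed in; nothing more can be done
None
```

I tipped the direction lever over to green, then clamped the pad on the mat with one partial and one long tightening stroke, let go, and handed in at about 26 s. No verdict came back.

**Lever:** I pushed it to its hard stop, where the force rose from about 3 N to 9.5 N. The picture afterwards shows it leaning to green.

**Clamping:**
- The screw ran free at about 3.5 N during the partial stroke, and the stroke back took about 2.6 N.
- On the long stroke the push rose steadily to 7.5–9 N while creeping and about 8 N when stopped. The highest reading was 10.2 N, while moving faster.

**After letting go:**
- The knob eased back about 0.29 rad and then held still. That is more than "a little", and I did not push again to check how much clamping force remains.
- Depth readings put the pad's top about 1.5 mm lower at most of the points I checked, at roughly 45 mm. That fits resting on the mat, though two points showed no change and the readings are only good to about 1 mm.
- The gripper is clear of everything, and the loose things look unmoved in the last picture.

**Problems on the way:**
- The fingertips were really about 31 mm above the reported tool position, so the first pass went over the lever without touching it. I corrected for this from the depth pictures.
- The last joint reached 3.141 rad against its stated limit of 3.14 during the first stroke. I backed it off straight away and turned the gripper half round, but this may count as passing a joint range.

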